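# Weigh a stone on the trip balance with bored brass weights

## Robot

A 6-joint arm with a two-finger parallel gripper is mounted at the origin on a cart in front of the work surface, level with it; the furniture and walls round the work are solid. World frame = base frame: x ahead of the robot, y to its left, z up, the work surface at z = 0. Lengths are in m, angles in rad, forces in N, time in s.
With the tool pointing down it reaches from about 0.425 to 0.95 m from the base axis. Payload 3.5 kg.
Tool frame: the origin (TCP) lies at the very end of the fingers, on their centre line; the grasp point (between the pads) lies 19 mm behind it; z points along the fingers, y is the line along which they close (so a half turn about z gives the same grasp; the last joint's range is limited). The gripper opens to 85 mm and grips with 20 to 120 N. Pads are 22 mm wide; open, the fingers measure 114 mm over their backs; the gripper's body (76 mm by 85 mm) begins 54 mm behind the grasp point. The pads swing forward as they close: fully open they stand 13 mm farther back than shut.
Start: joints at [1.162, 0.286, 1.577, -0, 1.279, -0.15], TCP at [0.173, 0.653, 0.231] pointing down, gripper open.
Joint ranges: [-2.77, 2.77], [-0.9, 2.22], [0.21, 2.48], [-1.53, 4.67], [0.24, 2.81], [-2.84, 2.84]. Speed limits (rad/s): [2.79, 2.79, 3.14, 3.14, 3.14, 3.14].

## Interface

Orientations are given as a unit quaternion [x, y, z, w].
In Python, from plant import ctrl gives the robot as it stands.
- The arm moves only by the tool inch_along, called in YAML: its name, and indented under it one key for each argument. Schema: {"type":"object","properties":{"ticks":{"type":"string"},"squeeze":{"type":"number"},"only":{"type":"string"},"quiet":{"type":"boolean"},"lines":{"type":"string"}},"required":["ticks"],"additionalProperties":false}. ticks is a string of 1 to 10 rows, parted by a bar, with the numbers parted by spaces; each row has 7 numbers: dx, dy, dz in cm, then a rotation vector rx, ry, rz in rad, then the opening from 0.0 (shut) to 1.0 (fully open); each row is the pose to reach, as a shift and turn from the pose commanded when the call began, along the tool's axes at that moment; what a row does not reach only later rows make up. A row lasts 1/8 s, in which the tool goes at most 0.0625 m and 0.188 rad, less where a joint would pass 70% of its speed; a pose out of reach is approached as far as the arm can. The fingers move at their own pace and stop on an object; squeeze is the grip in N (left out, the last holds). Time passes only in rows, so rows that do not move let the fingers close. The tool returns the time, the measured TCP pose, the force, the opening and the grip force at its end. only (a regular expression) keeps the lines of the reply that match it, lines (a string "A,B") keeps lines A to B, and quiet returns only ok. Input that does not fit is refused with a message, and nothing moves.
- ctrl.get_state(): the state, without advancing time (a new reading comes with each control period).
- ctrl.read_camera(name): name is "side" or "top" or "wrist"; returns a dict with "pixels" (420x560x3 uint8, red, green, blue), "camera_matrix" (3x3 intrinsics, pixels), "xyz" and "orientation" of the camera in the world. Camera axes: x right, y down, z forward; pixel columns grow to the right and rows downward; lengths in m; the calibration is good to about 2 mm. A picture is of the moment at which its call begins. There is no depth.
- ctrl.sign_off(): hands the job in; it is judged then, once.
The state is a dict: "time": time; "qpos": joint angles; "dq": joint speeds; "joint_efforts": joint torques, N m; "eef_pos": TCP position; "tcp_rot": TCP orientation; "contact_force": force on the tool from outside, world axes, zero at the start; "wrist_torque": the same for the moment, N m; "opening": opening from 0.0 (shut) to 1.0 (fully open); "finger_force": force on a finger pad.
Only numpy, scipy, OpenCV 4.12 (cv2) and the standard library are available. Lean on these libraries where they do the work, as an engineer would, in place of code of your own. Each camera call takes 0.05 s, during which the arm holds its last target. There are 200 camera calls.

## Task

A stone waits on one pan of the trip balance. Counterbalance it: take bored brass weights from the wooden block one at a time, thread each over the upright post of the other pan and let it down gently, without dropping it, onto the plate or the stack, until the pointer rests inside the green zone of the dial; leave the weights you do not need in their seats. The plate with the post lies loose and off centre on its carrier, so feel for the post with a light touch: never load the delicate balance with more than about 15 N, do not touch the stone, and leave everything else on the bench undisturbed.

Things in the scene. Friction and masses are not known exactly. Their poses are not given: they have to be found in the camera images.
- balance: Trip balance, grey housing 112 x 306 mm (own x, y), fixed to the bench; origin under its centre at bench height, dial faces its -x. Weight side at own y = +110 mm, the stone's dished pan at y = -110 mm; between them the dial head, 84 mm wide along y, 142 mm high: white face, green middle zone, red-tipped needle. Limit 15 N, by weight or gripper (touching down faster than about 50 mm/s jolts it).
- pan_seat (a point): Nominal foot of the post on the top face of the steel weight plate (74 mm across); rides up and down with it, axes as balance, 86 mm above the bench at joint 0. The post (upright rod 9 mm thick, 52 mm tall, flat end) is fixed to the plate, which lies loose: it stands 3.5 to 6 mm off this point in any direction, not measured, and shifts only if pushed sideways with over 3 N.
- weight_pan (a joint): How far the weight plate has sunk, m: 0 = fully up (stone heavier), 0.012 = level, 0.024 = rigid bottom stop. Green zone: 0.006 to 0.018. The stone equals 1.7 to 3.35 weights, unknown. A 98 N/m spring acts about level: off the stops each weight sinks the plate 10 mm, as does pressing with 1 N. At first it starts to sink at 0.5 to 2.1 N. Settles in about 1 s.
- weight_block: Dark wooden block, 70 mm along its x, 240 mm along its y, 12 mm thick, fixed to the bench; origin under its centre. Four square seats 40 mm wide and 3 mm deep along its y at -90, -30, 30 and 90 mm hold the weights loosely (1 mm to each side).
- stone: The quartz pebble on the dished pan, 44 x 60 x 32 mm, mass unknown; origin at the centre of its underside. Not to be handled.
- weight0: Bored brass weight, a plain disc 38 mm across and 15 mm high with an 11 mm hole right through along its axis (z), 100 g; origin at the centre of its underside, which stands 9 mm above the bench in the seat (12 mm of its height stand proud of the block).
- weight1: Bored brass weight, a plain disc 38 mm across and 15 mm high with an 11 mm hole right through along its axis (z), 100 g; origin at the centre of its underside, which stands 9 mm above the bench in the seat (12 mm of its height stand proud of the block).
- weight2: Bored brass weight, a plain disc 38 mm across and 15 mm high with an 11 mm hole right through along its axis (z), 100 g; origin at the centre of its underside, which stands 9 mm above the bench in the seat (12 mm of its height stand proud of the block).
- weight3: Bored brass weight, a plain disc 38 mm across and 15 mm high with an 11 mm hole right through along its axis (z), 100 g; origin at the centre of its underside, which stands 9 mm above the bench in the seat (12 mm of its height stand proud of the block).
- brass_tin: Round brass tin 58 mm across, 26 mm high, bystander; origin at the centre of its underside.
- loupe: Closed folding loupe 50 x 28 x 16 mm, bystander.
- magnifier: Brass hand lens with wooden handle lying flat, 184 x 84 x 17 mm, bystander.
- tweezers: Steel forceps lying flat, 15 x 124 x 9 mm, bystander near the front edge.
- eraser: Eraser in a blue sleeve, 21 x 45 x 13 mm, bystander near the front edge.
- jar: Specimen jar with black lid, 47 mm across, 68 mm high, bystander.

How it is judged:
On the way, in this order (a step that is already met when the one before it is completed fails the run):
1. a first weight is threaded on the post and let go, alone (((horizontal distance between weight0 and pan_seat below 0.0105 m and z of weight0 in the frame of pan_seat between -0.004 and 0.036 m and angle between weight0's own z axis and vertical below 0.15 rad and contact force between the fingers and weight0 below 0.05 N) or (horizontal distance between weight1 and pan_seat below 0.0105 m and z of weight1 in the frame of pan_seat between -0.004 and 0.036 m and angle between weight1's own z axis and vertical below 0.15 rad and contact force between the fingers and weight1 below 0.05 N) or (horizontal distance between weight2 and pan_seat below 0.0105 m and z of weight2 in the frame of pan_seat between -0.004 and 0.036 m and angle between weight2's own z axis and vertical below 0.15 rad and contact force between the fingers and weight2 below 0.05 N) or (horizontal distance between weight3 and pan_seat below 0.0105 m and z of weight3 in the frame of pan_seat between -0.004 and 0.036 m and angle between weight3's own z axis and vertical below 0.15 rad and contact force between the fingers and weight3 below 0.05 N))), for 0.2 s.
2. a second weight has been added on top of it and let go ((((horizontal distance between weight0 and pan_seat below 0.0105 m and z of weight0 in the frame of pan_seat between -0.004 and 0.036 m and angle between weight0's own z axis and vertical below 0.15 rad and contact force between the fingers and weight0 below 0.05 N) and (horizontal distance between weight1 and pan_seat below 0.0105 m and z of weight1 in the frame of pan_seat between -0.004 and 0.036 m and angle between weight1's own z axis and vertical below 0.15 rad and contact force between the fingers and weight1 below 0.05 N)) or ((horizontal distance between weight0 and pan_seat below 0.0105 m and z of weight0 in the frame of pan_seat between -0.004 and 0.036 m and angle between weight0's own z axis and vertical below 0.15 rad and contact force between the fingers and weight0 below 0.05 N) and (horizontal distance between weight2 and pan_seat below 0.0105 m and z of weight2 in the frame of pan_seat between -0.004 and 0.036 m and angle between weight2's own z axis and vertical below 0.15 rad and contact force between the fingers and weight2 below 0.05 N)) or ((horizontal distance between weight0 and pan_seat below 0.0105 m and z of weight0 in the frame of pan_seat between -0.004 and 0.036 m and angle between weight0's own z axis and vertical below 0.15 rad and contact force between the fingers and weight0 below 0.05 N) and (horizontal distance between weight3 and pan_seat below 0.0105 m and z of weight3 in the frame of pan_seat between -0.004 and 0.036 m and angle between weight3's own z axis and vertical below 0.15 rad and contact force between the fingers and weight3 below 0.05 N)) or ((horizontal distance between weight1 and pan_seat below 0.0105 m and z of weight1 in the frame of pan_seat between -0.004 and 0.036 m and angle between weight1's own z axis and vertical below 0.15 rad and contact force between the fingers and weight1 below 0.05 N) and (horizontal distance between weight2 and pan_seat below 0.0105 m and z of weight2 in the frame of pan_seat between -0.004 and 0.036 m and angle between weight2's own z axis and vertical below 0.15 rad and contact force between the fingers and weight2 below 0.05 N)) or ((horizontal distance between weight1 and pan_seat below 0.0105 m and z of weight1 in the frame of pan_seat between -0.004 and 0.036 m and angle between weight1's own z axis and vertical below 0.15 rad and contact force between the fingers and weight1 below 0.05 N) and (horizontal distance between weight3 and pan_seat below 0.0105 m and z of weight3 in the frame of pan_seat between -0.004 and 0.036 m and angle between weight3's own z axis and vertical below 0.15 rad and contact force between the fingers and weight3 below 0.05 N)) or ((horizontal distance between weight2 and pan_seat below 0.0105 m and z of weight2 in the frame of pan_seat between -0.004 and 0.036 m and angle between weight2's own z axis and vertical below 0.15 rad and contact force between the fingers and weight2 below 0.05 N) and (horizontal distance between weight3 and pan_seat below 0.0105 m and z of weight3 in the frame of pan_seat between -0.004 and 0.036 m and angle between weight3's own z axis and vertical below 0.15 rad and contact force between the fingers and weight3 below 0.05 N)))), for 0.2 s.
At the end, for the whole second after the job is handed in: The pointer rests in the green zone (joint weight_pan between 0.006 and 0.018); every weight is either threaded on the post, lying flat in the stack (centre within 10.5 mm of pan_seat) and let go, or still in its seat in the block (within 6 mm of its start); the stone lies on its pan; all at rest (value of joint weight_pan between 0.006 and 0.018 m and ((horizontal distance between weight0 and pan_seat below 0.0105 m and z of weight0 in the frame of pan_seat between -0.004 and 0.036 m and angle between weight0's own z axis and vertical below 0.15 rad and contact force between the fingers and weight0 below 0.05 N) or distance of weight0 from where it was at the start of the episode below 0.006 m) and ((horizontal distance between weight1 and pan_seat below 0.0105 m and z of weight1 in the frame of pan_seat between -0.004 and 0.036 m and angle between weight1's own z axis and vertical below 0.15 rad and contact force between the fingers and weight1 below 0.05 N) or distance of weight1 from where it was at the start of the episode below 0.006 m) and ((horizontal distance between weight2 and pan_seat below 0.0105 m and z of weight2 in the frame of pan_seat between -0.004 and 0.036 m and angle between weight2's own z axis and vertical below 0.15 rad and contact force between the fingers and weight2 below 0.05 N) or distance of weight2 from where it was at the start of the episode below 0.006 m) and ((horizontal distance between weight3 and pan_seat below 0.0105 m and z of weight3 in the frame of pan_seat between -0.004 and 0.036 m and angle between weight3's own z axis and vertical below 0.15 rad and contact force between the fingers and weight3 below 0.05 N) or distance of weight3 from where it was at the start of the episode below 0.006 m) and linear speed of each of weight0, weight1, weight2, weight3, stone below 0.02 m/s and horizontal distance between stone and pan_seat above 0.17 m and z of stone in the frame of balance above 0.06 m); the robot touches nothing.
It fails at once if a weight is pressed or dropped on the balance with more than 15 N (contact force between any of weight0, weight1, weight2, weight3 and balance above 15 N).
It fails at once if a weight is dropped down the post (over 0.45 m/s) instead of being let down ((horizontal distance between weight0 and pan_seat below 0.0105 m and z of weight0 in the frame of pan_seat below 0.048 m and linear speed of weight0 above 0.45 m/s) or (horizontal distance between weight1 and pan_seat below 0.0105 m and z of weight1 in the frame of pan_seat below 0.048 m and linear speed of weight1 above 0.45 m/s) or (horizontal distance between weight2 and pan_seat below 0.0105 m and z of weight2 in the frame of pan_seat below 0.048 m and linear speed of weight2 above 0.45 m/s) or (horizontal distance between weight3 and pan_seat below 0.0105 m and z of weight3 in the frame of pan_seat below 0.048 m and linear speed of weight3 above 0.45 m/s)).
It fails at once if the gripper or arm pushes the balance with more than 15 N (contact force between any of the fingers, the arm and balance above 15 N).
It fails at once if the stone is touched by the robot (contact force between any of the fingers, the arm and stone above 0.5 N).
It fails at once if a bystander is moved by more than 20 mm (distance of any of brass_tin, loupe, magnifier, tweezers, eraser, jar from where it was at the start of the episode above 0.02 m).
It also fails if it takes over 72 s, if anything falls off the work surface, if the arm or the gripper's body presses on something with over 40 N, if the wrist force passes 120 N, or if a joint passes its speed limit or range.

## Working session

There is one attempt and no reset: what is moved stays moved. The work goes in short steps, Python scripts to look and compute and a tool call to move; the robot and the scene stay as the last step left them, time stands still between calls to the robot, and variables do not carry over. Pictures are saved under pics/ and viewed, at most 10 in all, crops included, and the job is handed in when it is done.

```bash
ls; mkdir -p pics; cat > h.py <<'E'
import numpy as np, cv2
from scipy.spatial.transform import Rotation as R
from plant import ctrl
def cam(n,f=None):
    c=ctrl.read_camera(n)
    if f: cv2.imwrite('pics/'+f,np.ascontiguousarray(c['pixels'][:,:,::-1]))
    return c
def proj(c,p):
    q=R.from_quat(c['orientation']).inv().apply(np.atleast_2d(p)-c['xyz'])@np.array(c['camera_matrix']).T
    return q[:,:2]/q[:,2:]
def ray(c,uv):
    d=np.linalg.inv(c['camera_matrix'])@[uv[0],uv[1],1]
    return R.from_quat(c['orientation']).apply(d/np.linalg.norm(d))
def onz(c,uv,z):
    d=ray(c,uv);o=np.array(c['xyz']);return o+d*(z-o[2])/d[2]
E
python3 - <<'E'
from h import *
for n in('top','side','wrist'):
    c=cam(n,n+'0.png');print(n,c['xyz'],c['orientation'],c['camera_matrix'])
a=[cv2.imread('pics/%s0.png'%n) for n in('top','side')]
print(ctrl.get_state())
E
```

```text
pics
plant.py
top [ 0.40423784 -0.11826597  1.13187604] [ 0.71138968 -0.69957126  0.04398905 -0.05088943] [[424.48090155   0.         277.00227843]
 [  0.         424.48090155 207.00485379]
 [  0.           0.           1.        ]]
side [-0.26026084 -0.41714266  1.06459875] [ 0.76179627 -0.54389337  0.20000508 -0.28955901] [[539.75499079   0.         285.04843218]
 [  0.         539.75499079 204.37307347]
 [  0.           0.           1.        ]]
wrist [0.09793896 0.67114875 0.37224966] [0.78313176 0.60267969 0.09231733 0.1223084 ] [[344.68422712   0.         282.26446123]
 [  0.         344.68422712 204.50224193]
 [  0.           0.           1.        ]]
{'time': 0.15, 'qpos': array([ 1.16199709e+00,  2.86999566e-01,  1.57787997e+00, -1.97717382e-05,
        1.27860249e+00, -1.49971745e-01]), 'dq': array([-0.00028984, -0.00287005, -0.00247636, -0.00130691, -0.00207262,
        0.0014355 ]), 'joint_efforts': array([ 8.09281373e-04, -4.06602252e+01, -2.93141109e+01, -1.23616605e-04,
        3.91961017e-03, -1.93806592e-06]), 'eef_pos': array([0.1725094 , 0.65203676, 0.23021874]), 'tcp_rot': array([ 1.29049923e-01,  9.91637648e-01, -9.10668286e-04, -2.51414895e-04]), 'contact_force': array([-0.23210912, -0.1892795 , -0.30052695]), 'wrist_torque': array([-0.02777161, -0.01290914, -0.04714727]), 'finger_force': 0.0, 'opening': 1.0009474894472314}
```

View pics/top0.png

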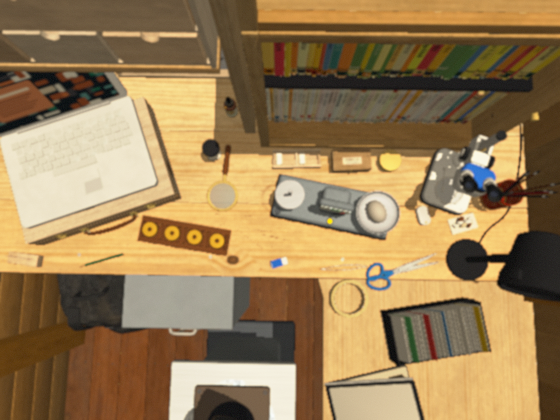

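View pics/side0.png

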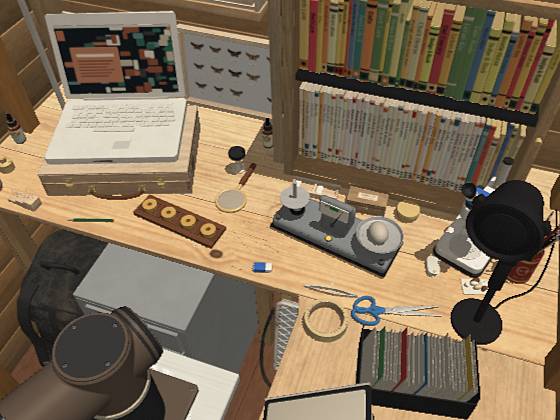

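The top view shows the weights at about (150,229), (172,233), (194,237) and (217,241), the plate with its post at (290,194), the stone at (377,210) and the dial head at (336,200). The side view shows the weights at (150,205), (170,213), (190,221) and (210,229), and the plate at (295,200). The arm is clear of the scene.

```bash
python3 - <<'E'
from h import *
t=cam('top');s=cam('side')
def tri(a,b):
    o1,o2=np.array(t['xyz']),np.array(s['xyz']);d1,d2=ray(t,a),ray(s,b)
    k=np.linalg.lstsq(np.c_[d1,-d2],o2-o1,rcond=None)[0];p,q=o1+k[0]*d1,o2+k[1]*d2
    return (p+q)/2,np.linalg.norm(p-q)
def brass(c,roi):
    x0,y0,x1,y1=roi;h=cv2.cvtColor(np.ascontiguousarray(c['pixels'][y0:y1,x0:x1]),cv2.COLOR_RGB2HSV)
    m=((h[...,1]>100)&(h[...,2]>140)).astype('uint8')
    n,_,st,ce=cv2.connectedComponentsWithStats(m)
    return [(round(ce[i][0]+x0,1),round(ce[i][1]+y0,1),st[i][4]) for i in range(1,n) if st[i][4]>40]
a=brass(t,(141,217,231,253));b=brass(s,(136,196,226,242));print(a,b)
for u in a: print(onz(t,u[:2],.02).round(4))
for u in b: print('side',onz(s,u[:2],.02).round(4))
for n,c,roi in(('t',t,(265,170,405,240)),('s',s,(262,170,402,275))):
    x0,y0,x1,y1=roi;cv2.imwrite('pics/%s1.png'%n,cv2.resize(np.ascontiguousarray(c['pixels'][y0:y1,x0:x1,::-1]),None,fx=5,fy=5,interpolation=cv2.INTER_CUBIC))
print(onz(t,(290,194),.086))
E
```

```text
[(np.float64(205.2), np.float64(223.5), np.int32(670)), (np.float64(149.2), np.float64(228.7), np.int32(189)), (np.float64(171.5), np.float64(232.7), np.int32(198)), (np.float64(193.8), np.float64(236.5), np.int32(195)), (np.float64(216.3), np.float64(240.4), np.int32(198)), (np.float64(165.1), np.float64(248.3), np.int32(468))] [(np.float64(145.5), np.float64(202.2), np.int32(196)), (np.float64(198.8), np.float64(206.8), np.int32(944)), (np.float64(168.1), np.float64(211.8), np.int32(123)), (np.float64(187.6), np.float64(220.0), np.int32(131)), (np.float64(155.2), np.float64(233.0), np.int32(741)), (np.float64(207.8), np.float64(228.6), np.int32(137)), (np.float64(222.4), np.float64(237.3), np.int32(59))]
[0.5075 0.0822 0.02  ]
[0.4913 0.2293 0.02  ]
[0.4818 0.1699 0.02  ]
[0.4728 0.1108 0.02  ]
[0.4635 0.0513 0.02  ]
[0.4407 0.1846 0.02  ]
side [0.4916 0.2384 0.02  ]
side [0.5215 0.1005 0.02  ]
side [0.4811 0.1676 0.02  ]
side [0.4725 0.1084 0.02  ]
side [0.4091 0.1659 0.02  ]
side [0.4635 0.0486 0.02  ]
side [0.4501 0.0034 0.02  ]
[ 0.57871742 -0.13867918  0.086     ]
```

View pics/t1.png

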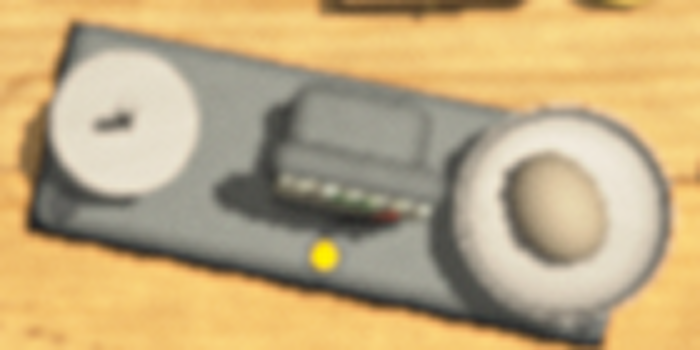

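The crop shows the plate centred at about (125,122) in the crop, with the post foreshortened at about (105,122) to (130,115). The dial needle sits at the right, because the stone side is heavy.

```bash
cat >> h.py <<'E'
def to(p,yaw_y=None):
    "shift in tool axes to world p; turn about tool z so tool y heads to yaw_y (deg)"
    s=ctrl.get_state();r=R.from_quat(s['tcp_rot']);d=r.inv().apply(np.array(p)-s['eef_pos'])
    y=r.as_matrix()[:,1];a=np.degrees(np.arctan2(y[1],y[0]))
    print('d tool',d.round(4),'yaw',a.round(2),'rz',None if yaw_y is None else round(-np.radians(yaw_y-a),4),'tilt z',r.as_matrix()[:,2].round(4))
def st():
    s=ctrl.get_state();print(round(s['time'],2),s['eef_pos'].round(4),'F',s['contact_force'].round(2),'op',round(s['opening'],3),'ff',round(s['finger_force'],1))
E
python3 - <<'E'
from h import *
to([.40,.30,.2],-8.8);to([.468,.03,.13],-8.8)
c=cam('wrist');print(proj(c,ctrl.get_state()['eef_pos']),ray(c,(280,210)))
E
```

```text
d tool [-0.31   -0.2823  0.0309] yaw 75.17 rz 1.4656 tilt z [-5.0e-04 -1.1e-03 -1.0e+00]
d tool [-0.4449 -0.5258  0.1012] yaw 75.17 rz 1.4656 tilt z [-5.0e-04 -1.1e-03 -1.0e+00]
[[284.60962454 270.45598011]] [ 0.30536847 -0.08962887 -0.94800673]
```

Careful with the scale: shifts go in cm. That gives: -0.526 m is -52.6, -0.445 m is -44.5.

inch_along:
  ticks: "-31 -28.2 3.1 0 0 1.4656 1 | -31 -28.2 3.1 0 0 1.4656 1 | -31 -28.2 3.1 0 0 1.4656 1 | -31 -28.2 3.1 0 0 1.4656 1 | -31 -28.2 3.1 0 0 1.4656 1 | -31 -28.2 3.1 0 0 1.4656 1 | -31 -28.2 3.1 0 0 1.4656 1 | -44.5 -52.6 10 0 0 1.4656 1 | -44.5 -52.6 10 0 0 1.4656 1 | -44.5 -52.6 10 0 0 1.4656 1"
  squeeze: 30

```text
time: 1.55
eef_pos: [0.445, 0.1223, 0.1553]
tcp_rot: [0.759, 0.651, 0.001, 0.0]
contact_force: [0.5, 0.7, 0.0]
opening: 1.0
finger_force: 0.0
```

```bash
python3 -c "
from h import *
to([.468,.03,.13],-8.8)"
```

```text
d tool [-0.0877  0.0368  0.0253] yaw -8.79 rz 0.0002 tilt z [ 1.4e-03  1.0e-04 -1.0e+00]
```

```bash
cat >> h.py <<'E'
import json
def save(c,f):
    json.dump({k:np.array(c[k]).tolist() for k in('camera_matrix','xyz','orientation')},open(f,'w'))
def tri2(cs,uvs):
    A=np.zeros((3,3));b=np.zeros(3)
    for c,u in zip(cs,uvs):
        d=ray(c,u);P=np.eye(3)-np.outer(d,d);A+=P;b+=P@np.array(c['xyz'])
    return np.linalg.solve(A,b)
E
python3 -c "
from h import *
c=cam('wrist','w1.png');save(c,'w1.json');print(proj(c,[[.4635,.0505,.024],[.4728,.11,.024],[.579,-.139,.086]]))"
```

```text
[[314.72458951 266.65830755]
 [316.87256825 201.49713936]
 [481.88124983 477.43715861]]
```

inch_along:
  ticks: "-6.5 2.5 2 0 0 0 1 | -8.8 3.7 2.5 0 0 0 1 | -8.8 3.7 2.5 0 0 0 1"

```text
time: 1.98
eef_pos: [0.4679, 0.0296, 0.1299]
tcp_rot: [0.761, 0.649, -0.0, -0.0]
contact_force: [0.1, -0.1, 0.3]
opening: 1.002
finger_force: 0.0
```

```bash
python3 -c "
from h import *
c=cam('wrist','w2.png');save(c,'w2.json');print(proj(c,[[.4635,.0505,.024],[.4728,.11,.024],[.579,-.139,.086]]))
a=np.hstack([cv2.imread('pics/w1.png'),cv2.imread('pics/w2.png')]);cv2.imwrite('pics/w12.png',cv2.resize(a,(800,300),interpolation=cv2.INTER_AREA))"
```

```text
[[271.4720909  175.58513004]
 [270.35074127  89.25873451]
 [473.07682869 426.94681947]]
```

View pics/w12.png

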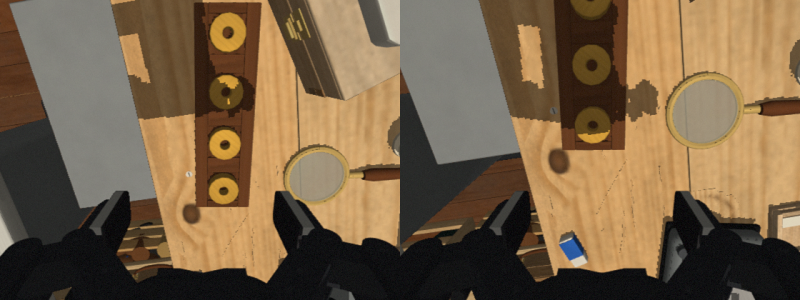

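The two wrist views show the nearest weight at about (312,262) in view 1 and (270,175) in view 2, close to my predictions. The finger tips are at the lower left and right.

```bash
cat >> h.py <<'E'
def disc(im,guess,r=34):
    "fit ellipse to brass (by hue) near guess pixel; im BGR"
    h=cv2.cvtColor(im,cv2.COLOR_BGR2HSV);m=((h[...,0]>=17)&(h[...,0]<=32)&(h[...,1]>120)).astype('uint8')*255
    k=np.zeros_like(m);cv2.circle(k,tuple(int(round(x)) for x in guess),r,255,-1);m&=k
    m=cv2.morphologyEx(m,cv2.MORPH_OPEN,np.ones((3,3)))
    cs=cv2.findContours(m,cv2.RETR_EXTERNAL,cv2.CHAIN_APPROX_NONE)[0];c=max(cs,key=cv2.contourArea)
    return cv2.fitEllipse(cv2.convexHull(c)),m
E
python3 - <<'E'
from h import *
c1,c2=[json.load(open(f)) for f in('w1.json','w2.json')];a,b=cv2.imread('pics/w1.png'),cv2.imread('pics/w2.png')
for i,(g,q) in enumerate(zip([(312,263),(315,202),(317,129)],[(270,175),(270,90),(270,0)])):
    e,_=disc(a,g,28);f=disc(b,q,34)[0] if i<2 else None
    print(np.round(e[0],1),np.round(e[1],1),onz(c1,e[0],.0165).round(4))
    if f:print(' ',np.round(f[0],1),np.round(f[1],1),onz(c2,f[0],.0165).round(4),'tri',tri2([c1,c2],[e[0],f[0]]).round(4))
E
```

```text
[312.1 263.7] [42.6 44.1] [0.4617 0.0498 0.0165]
  [269.4 174.6] [50.8 51.9] [0.4616 0.0498 0.0165] tri [0.4616 0.0499 0.0168]
[313.9 200.3] [45.2 46.2] [0.4709 0.1091 0.0165]
  [267.8  90.3] [54.7 57.5] [0.4707 0.1098 0.0165] tri [0.4708 0.1097 0.0186]
[316.2 128.1] [48.4 49.5] [0.4803 0.1686 0.0165]
```

```bash
python3 -c "
from h import *
to([.4616,.0498,.0135],-8.8)"
```

```text
d tool [ 0.0178 -0.0089  0.1167] yaw -8.94 rz -0.0025 tilt z [-6.e-04  4.e-04 -1.e+00]
```

inch_along:
  ticks: "1.8 -0.9 5 0 0 0 0.6 | 1.8 -0.9 10 0 0 0 0.6 | 1.8 -0.9 11.65 0 0 0 0.6 | 1.8 -0.9 11.65 0 0 0 0.6 | 1.8 -0.9 11.65 0 0 0 0.3 | 1.8 -0.9 11.65 0 0 0 0.3 | 1.8 -0.9 11.65 0 0 0 0.3"
  squeeze: 30

```text
time: 2.9
eef_pos: [0.4628, 0.0508, 0.0158]
tcp_rot: [0.759, 0.651, 0.001, 0.001]
contact_force: [-2.7, 2.7, 7.6]
opening: 0.423
finger_force: 30.3
```

```bash
python3 -c "
from h import *
st();c=cam('wrist','w3.png');save(c,'w3.json')"
```

```text
2.9 [0.4628 0.0508 0.0158] F [-2.67  2.7   7.56] op 0.423 ff 30.3
```

View pics/w3.png

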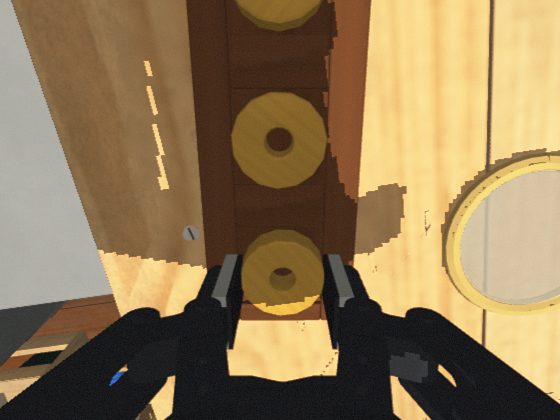

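The picture shows weight A between the pads, with its bore at about (284,270) and its neighbour undisturbed at (280,140). I'll lift and go look at the post.

inch_along:
  ticks: "0 0 -2 0 0 0 0.3 | 0 0 -6 0 0 0 0.3 | 0 0 -12 0 0 0 0.3"

```text
time: 3.32
eef_pos: [0.4607, 0.0505, 0.1343]
tcp_rot: [0.759, 0.651, -0.001, -0.0]
contact_force: [1.3, -0.5, -0.8]
opening: 0.423
finger_force: 30.5
```

```bash
python3 -c "
from h import *
to([.576,-.16,.2],-8.8)"
```

```text
d tool [-0.1903  0.1461 -0.0659] yaw -8.82 rz -0.0004 tilt z [-0.0016 -0.     -1.    ]
```

In the tool's units: -0.19 m is -19, -0.17 m is -17.

inch_along:
  ticks: "-4 2 -4 0 0 0 0.3 | -8 6 -6.6 0 0 0 0.3 | -13 10 -6.6 0 0 0 0.3 | -17 13 -6.6 0 0 0 0.3 | -19 14.6 -6.6 0 0 0 0.3 | -19 14.6 -6.6 0 0 0 0.3"

```text
time: 4.08
eef_pos: [0.5775, -0.1615, 0.2005]
tcp_rot: [0.76, 0.65, 0.0, 0.001]
contact_force: [-0.4, 0.2, -0.6]
opening: 0.425
finger_force: 30.5
```

```bash
python3 -c "
from h import *
st();c=cam('wrist','w4.png');save(c,'w4.json');print(proj(c,[.579,-.139,.138]))"
```

```text
4.08 [ 0.5775 -0.1615  0.2005] F [-0.45  0.17 -0.61] op 0.425 ff 30.5
[[278.05533966 187.25641136]]
```

inch_along:
  ticks: "-2.2 0 1.2 0 0 0 0.3 | -2.2 0 1.2 0 0 0 0.3"

```text
time: 4.38
eef_pos: [0.572, -0.1815, 0.1862]
tcp_rot: [0.76, 0.65, -0.001, -0.001]
contact_force: [-0.8, -0.6, -1.1]
opening: 0.422
finger_force: 30.5
```

```bash
python3 -c "
from h import *
st();c=cam('wrist','w5.png');save(c,'w5.json');print(proj(c,[.579,-.139,.138]))
a=np.hstack([cv2.imread('pics/w4.png'),cv2.imread('pics/w5.png')])[60:400];cv2.imwrite('pics/w45.png',np.vstack([a[:,80:480],a[:,640:1040]])[:,:].copy() if 0 else cv2.resize(np.hstack([a[:,80:480],a[:,640:1040]]),(800,340)))"
```

```text
4.38 [ 0.572  -0.1815  0.1862] F [-0.77 -0.6  -1.1 ] op 0.422 ff 30.5
[[282.43989953 158.09124311]]
```

View pics/w45.png

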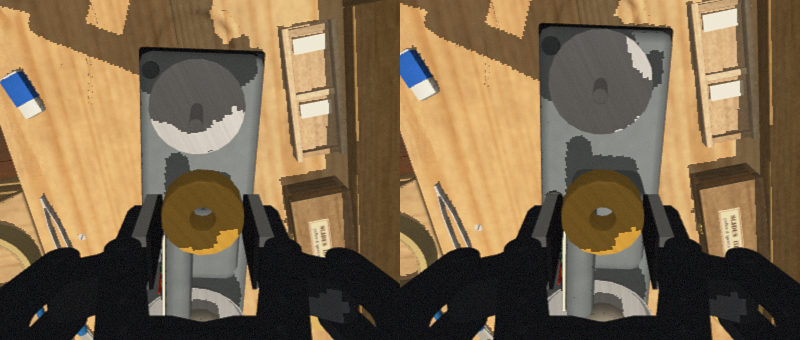

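```bash
python3 - <<'E'
import cv2,numpy as np
o=[]
for f in('w4','w5'):
    a=cv2.imread('pics/%s.png'%f);r=(145,250) if f=='w4' else (120,240)
    y=145 if f=='w4' else 120
    p=np.clip(a[y:y+60,250:310].astype(float)*2.2-60,0,255).astype('uint8')
    q=np.clip(a[240:300,255:315].astype(float)*1.5,0,255).astype('uint8') if 0 else a[235:295,250:310]
    o.append(np.hstack([cv2.resize(x,(390,290),interpolation=cv2.INTER_CUBIC) if 0 else cv2.resize(x,(295,295),interpolation=cv2.INTER_NEAREST) for x in(p,q)]))
cv2.imwrite('pics/z.png',np.vstack(o))
E
```

```text
(no output)
```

View pics/z.png

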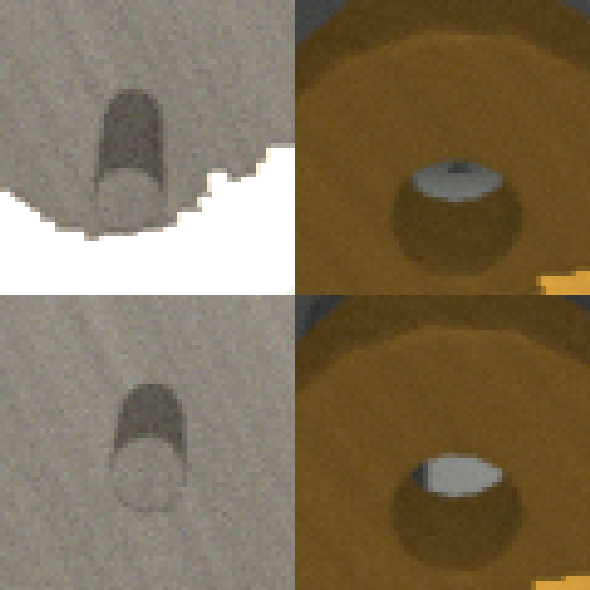

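The zoom shows the post top centred at about (275.5,185.2) in view 4 and (279.9,156.1) in view 5. The bore rim of the held weight is at (282.4,278.7) in both, so the weight is level and firmly held.

```bash
python3 - <<'E'
from h import *
c4,c5=[json.load(open(f)) for f in('w4.json','w5.json')]
p=tri2([c4,c5],[(275.5,185.2),(279.9,156.1)]);print('post top',p.round(4),onz(c4,(275.5,185.2),.138).round(4),onz(c5,(279.9,156.1),.138).round(4))
h=onz(c5,(282.35,278.7),.1862+.0082);print('hole',h.round(4));s=ctrl.get_state();print(s['eef_pos'],'hole-tcp',h-s['eef_pos'])
for z in(.136,.138):
  t=np.array([*(onz(c4,(275.5,185.2),z)+onz(c5,(279.9,156.1),z))[:2]/2,0])-[*h[:2],0];r=R.from_quat(s['tcp_rot']);print('shift tool',r.inv().apply(t).round(4))
E
```

```text
post top [ 0.5776 -0.138   0.136 ] [ 0.5777 -0.1375  0.138 ] [ 0.5778 -0.1377  0.138 ]
hole [ 0.5724 -0.1817  0.1944]
[ 0.57247393 -0.18104806  0.1868451 ] hole-tcp [-0.00010699 -0.00069181  0.0075549 ]
shift tool [ 0.044  -0.0015  0.    ]
shift tool [ 0.0445 -0.0015  0.    ]
```

inch_along:
  ticks: "4.4 -0.15 1 0 0 0 0.3 | 4.4 -0.15 3.7 0 0 0 0.3 | 4.4 -0.15 3.7 0 0 0 0.3 | 4.4 -0.15 3.7 0 0 0 0.3"

```text
time: 4.92
eef_pos: [0.5791, -0.1376, 0.1517]
tcp_rot: [0.759, 0.651, 0.0, 0.001]
contact_force: [0.5, 0.1, -0.0]
opening: 0.425
finger_force: 30.5
```

```bash
python3 -c "
from h import *
st()
for i in range(4): print(ctrl.get_state()['contact_force'])
c=cam('wrist','w6.png')"
```

```text
4.92 [ 0.5791 -0.1376  0.1517] F [ 0.48  0.13 -0.03] op 0.425 ff 30.5
[ 0.47962585  0.12840834 -0.03384101]
[ 0.47962585  0.12840834 -0.03384101]
[ 0.47962585  0.12840834 -0.03384101]
[ 0.47962585  0.12840834 -0.03384101]
```

inch_along:
  ticks: "0 0 0.4 0 0 0 0.3 | 0 0 0.8 0 0 0 0.3 | 0 0 1.2 0 0 0 0.3 | 0 0 1.6 0 0 0 0.3 | 0 0 1.6 0 0 0 0.3 | 0 0 1.6 0 0 0 0.3"

```text
time: 5.72
eef_pos: [0.5789, -0.1377, 0.135]
tcp_rot: [0.759, 0.651, 0.0, 0.0]
contact_force: [-0.3, -0.6, 1.0]
opening: 0.424
finger_force: 30.7
```

```bash
python3 -c "
from h import *
c=cam('wrist','w7.png');a,b=cv2.imread('pics/w6.png'),cv2.imread('pics/w7.png')
cv2.imwrite('pics/z2.png',cv2.resize(np.hstack([a[130:330,180:380],b[130:330,180:380]]),(800,400)))"
```

```text
(no output)
```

View pics/z2.png

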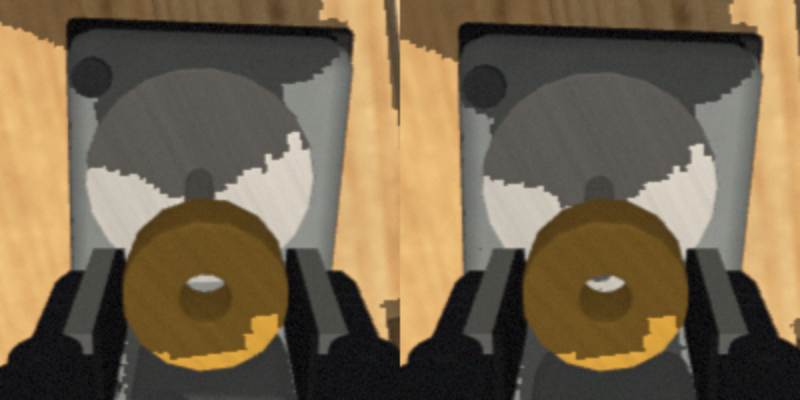

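In the left picture the weight is above the post. In the right picture, 16 mm lower, the plate looks only slightly larger (233 against 227 px) and Fz is about 1 N. The weight is therefore resting on the post end, not threaded. I'll examine the sliver seen through the bore at about (282,271) numerically.

```bash
python3 - <<'E'
import cv2
for f in('w6','w7'):
    g=cv2.cvtColor(cv2.imread('pics/%s.png'%f),cv2.COLOR_BGR2GRAY)
    print(f);[print(r,*g[r,267:300]) for r in range(263,292,2 if f=='w6' else 1)]
E
```

```text
w6
263 86 81 78 82 81 84 84 83 83 83 78 81 79 78 79 80 79 82 81 81 80 78 84 82 83 79 79 84 79 84 85 81 83
265 83 82 80 80 82 81 80 85 82 78 80 82 81 79 79 76 79 75 78 78 85 78 83 83 80 81 80 80 83 77 82 79 80
267 81 80 81 80 80 83 82 82 79 80 85 89 111 134 135 116 114 113 116 108 89 76 75 80 82 83 81 85 82 83 81 80 85
269 83 81 84 81 81 80 81 106 156 186 186 189 193 197 197 196 193 190 194 195 196 187 158 112 88 75 82 84 84 78 82 80 81
271 87 82 82 82 79 86 120 152 159 151 149 147 153 154 148 150 148 150 145 143 142 142 144 140 128 81 77 84 80 85 84 83 78
273 83 83 81 75 64 61 65 77 111 138 142 142 143 141 141 142 143 141 141 139 143 139 127 98 72 60 62 70 79 82 83 83 82
275 77 82 77 63 59 62 63 62 60 65 69 76 90 107 126 134 114 102 100 95 78 66 64 63 61 62 57 61 73 81 79 82 85
277 78 79 75 66 57 64 60 65 60 62 64 60 67 60 61 63 65 63 68 61 62 63 65 61 65 63 61 62 64 80 86 81 80
279 78 79 74 61 61 62 65 62 63 63 68 66 68 65 62 63 64 64 63 66 65 61 62 62 64 62 61 60 64 75 84 78 81
281 82 83 75 65 64 65 67 65 61 64 65 64 65 61 64 65 65 63 65 63 65 65 65 63 61 59 56 63 68 78 81 77 82
28
[... 2909 characters left out ...]
5 64 65 65 63 67 66 66 67 67 68 62 67 67 68 68 66 66 68 65 65 69 79 81 84 84 82 76
286 85 88 85 79 80 67 66 65 70 67 67 67 64 64 64 69 67 64 65 63 67 67 64 66 65 68 71 84 86 83 85 85 81
287 84 87 87 81 82 74 70 69 69 67 68 68 68 65 68 67 67 62 63 67 71 65 68 67 64 71 82 84 83 85 82 81 82
288 88 85 84 86 83 83 78 73 69 68 66 75 72 69 68 68 63 64 68 65 66 68 69 73 78 83 85 82 85 83 84 84 82
289 86 88 87 88 87 86 82 82 74 71 72 68 70 71 69 73 72 71 67 66 70 74 72 77 84 83 84 85 85 79 86 82 81
290 84 86 84 85 85 86 80 81 79 82 77 78 78 71 77 74 73 73 73 73 73 82 83 83 83 79 84 81 84 85 88 83 81
291 86 87 86 85 86 87 86 85 85 83 84 84 87 82 85 85 84 85 86 90 85 82 85 84 81 85 84 83 82 84 86 84 84
```

inch_along:
  ticks: "0.09 -0.06 -0.4 0 0 0 0.3 | 0.18 -0.12 -0.4 0 0 0 0.3 | 0.18 -0.12 -0.4 0 0 0 0.3 | 0.18 -0.12 -0.4 0 0 0 0.3"

```text
time: 6.28
eef_pos: [0.5775, -0.1354, 0.1385]
tcp_rot: [0.759, 0.651, -0.0, -0.0]
contact_force: [0.7, -0.1, -1.3]
opening: 0.425
finger_force: 30.5
```

```bash
python3 -c "
from h import *
c=cam('wrist','w8.png')
g=cv2.cvtColor(cv2.imread('pics/w8.png'),cv2.COLOR_BGR2GRAY)
[print(r,*g[r,267:300]) for r in range(266,278)]"
```

```text
266 80 80 80 81 80 80 81 80 80 83 80 77 83 80 81 78 78 76 79 76 79 81 85 80 80 84 82 85 79 84 80 86 80
267 83 82 85 83 81 80 84 81 79 81 81 84 77 84 84 79 78 79 78 80 77 78 79 83 80 82 87 82 84 82 83 79 79
268 81 82 82 83 82 81 83 81 78 83 82 84 89 89 86 85 83 86 89 87 87 82 84 81 81 80 81 81 82 81 80 81 82
269 83 81 79 82 82 80 78 79 85 87 88 86 86 87 87 88 81 88 85 86 90 82 82 81 81 83 84 81 82 83 82 82 79
270 81 82 81 83 77 78 81 82 88 86 84 86 87 85 87 83 85 85 90 86 86 87 86 84 82 75 82 83 84 84 81 83 82
271 83 83 83 82 81 76 77 86 88 85 87 85 89 86 84 85 85 85 86 89 87 87 86 86 79 75 79 85 83 85 82 83 80
272 86 86 83 78 76 65 77 87 90 88 87 88 86 86 84 86 85 88 88 87 86 83 83 86 78 67 68 80 83 82 87 82 78
273 85 85 81 76 63 65 79 86 86 91 85 88 84 88 86 84 85 87 83 89 85 86 85 87 80 70 63 70 80 82 80 86 83
274 83 82 83 76 65 62 68 84 91 88 87 85 86 85 83 83 88 87 85 87 84 85 85 85 76 68 62 65 74 82 83 83 82
275 83 82 81 63 59 62 65 80 85 85 89 88 88 88 86 84 82 88 88 87 89 87 88 81 73 64 58 60 72 81 84 81 86
276 83 83 75 64 60 58 67 71 82 88 86 89 87 87 83 84 85 88 87 87 82 82 87 79 68 62 62 58 67 79 81 81 83
277 82 81 76 55 61 60 64 65 77 83 86 87 88 85 85 85 83 89 87 86 83 87 83 78 66 63 60 61 66 75 81 85 86
```

The post is now inside the bore, and its grey fills the view through the bore, centred at column 282. I'll let the weight down.

In the tool's units: 0.036 m is 3.6, 0.03 m is 3.

inch_along:
  ticks: "0 0 0.6 0 0 0 0.3 | 0 0 1.2 0 0 0 0.3 | 0 0 1.8 0 0 0 0.3 | 0 0 2.4 0 0 0 0.3 | 0 0 3 0 0 0 0.3 | 0 0 3.6 0 0 0 0.3 | 0 0 3.6 0 0 0 0.3"

```text
time: 7.2
eef_pos: [0.5773, -0.1354, 0.102]
tcp_rot: [0.759, 0.651, -0.0, -0.001]
contact_force: [0.3, 0.0, -1.9]
opening: 0.425
finger_force: 30.5
```

inch_along:
  ticks: "0 0 0.2 0 0 0 0.3 | 0 0 0.4 0 0 0 0.3 | 0 0 0.6 0 0 0 0.3 | 0 0 0.8 0 0 0 0.3 | 0 0 1 0 0 0 0.3 | 0 0 1.2 0 0 0 0.3 | 0 0 1.2 0 0 0 0.3"

```text
time: 8.07
eef_pos: [0.5778, -0.1356, 0.0908]
tcp_rot: [0.759, 0.651, -0.0, -0.0]
contact_force: [-0.5, 0.9, 0.5]
opening: 0.425
finger_force: 30.7
```

```bash
python3 -c "
from h import *
c=cam('wrist','w9.png')"
```

inch_along:
  ticks: "0 0 0.1 0 0 0 0.3 | 0 0 0.1 0 0 0 0.5 | 0 0 0.1 0 0 0 0.65 | 0 0 -1 0 0 0 0.65 | 0 0 -5 0 0 0 0.65 | 0 0 -10 0 0 0 0.65 | 0 0 -10 0 0 0 0.65"

```text
time: 9.0
eef_pos: [0.5811, -0.1369, 0.1978]
tcp_rot: [0.759, 0.651, 0.003, 0.006]
contact_force: [0.4, -0.9, 0.2]
opening: 0.651
finger_force: 0.0
```

```bash
python3 -c "
from h import *
st();c=cam('wrist','w10.png');to([.4708,.1095,.13],-8.8)
g=cam('side','s2.png')"
```

```text
9.0 [ 0.5811 -0.1369  0.1978] F [ 0.42 -0.89  0.19] op 0.651 ff 0.0
d tool [ 0.2263 -0.1454  0.0633] yaw -8.79 rz 0.0001 tilt z [ 0.0064 -0.0027 -1.    ]
```

View pics/w10.png

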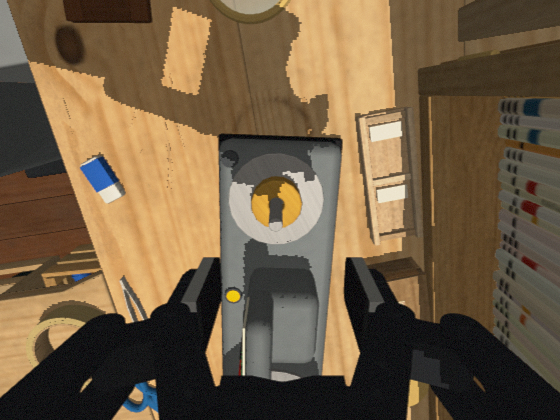

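The picture shows the first weight threaded flat on the plate at about (276,203), with the post top at (277,226). I'll go for the second weight.

In the tool's units: 0.226 m is 22.6, 0.19 m is 19.

inch_along:
  ticks: "4 -2 0 0 0 0 0.65 | 9 -6 0 0 0 0 0.65 | 14 -9 2 0 0 0 0.65 | 19 -12 4.5 0 0 0 0.65 | 22.6 -14.5 6.3 0 0 0 0.65 | 22.6 -14.5 6.3 0 0 0 0.65 | 22.6 -14.5 6.3 0 0 0 0.65"

```text
time: 9.98
eef_pos: [0.469, 0.1097, 0.1274]
tcp_rot: [0.759, 0.651, -0.0, -0.0]
contact_force: [-1.0, -0.1, 0.0]
opening: 0.645
finger_force: 0.0
```

```bash
python3 -c "
from h import *
st();c=cam('wrist','w11.png');to([.4708,.1095,.0145],-8.8);p=proj(c,[.4708,.1095,.0165])[0];e,m=disc(cv2.imread('pics/w11.png'),p,36);print(p,e,onz(c,e[0],.0165))"
```

```text
9.97 [0.469  0.1097 0.1274] F [-1.05 -0.11  0.  ] op 0.645 ff 0.0
d tool [0.0004 0.001  0.1134] yaw -8.84 rz -0.0007 tilt z [ 4.e-04 -3.e-04 -1.e+00]
[284.17790735 199.3570105 ] ((284.1529235839844, 199.83314514160156), (50.382503509521484, 51.001922607421875), 176.65274047851562) [0.47072327 0.10912591 0.0165    ]
```

Careful with the scale: shifts go in cm. That gives: 0.112 m is 11.2, 0.1 m is 10.

inch_along:
  ticks: "0 0.12 5 0 0 0 0.65 | 0 0.12 10 0 0 0 0.65 | 0 0.12 11.2 0 0 0 0.65 | 0 0.12 11.2 0 0 0 0.6 | 0 0.12 11.2 0 0 0 0.3 | 0 0.12 11.2 0 0 0 0.3 | 0 0.12 11.2 0 0 0 0.3"

```text
time: 10.9
eef_pos: [0.4717, 0.1096, 0.0181]
tcp_rot: [0.759, 0.651, 0.001, 0.001]
contact_force: [-2.6, -1.2, 7.5]
opening: 0.419
finger_force: 30.1
```

inch_along:
  ticks: "0 0 -2 0 0 0 0.3 | 0 0 -6 0 0 0 0.3 | 0 0 -12 0 0 0 0.3 | 0 0 -17 0 0 0 0.3 | 0 0 -18 0 0 0 0.3 | 0 0 -18 0 0 0 0.3"

```text
time: 11.65
eef_pos: [0.4705, 0.1099, 0.1965]
tcp_rot: [0.759, 0.651, 0.001, 0.001]
contact_force: [-0.7, 0.9, -1.2]
opening: 0.423
finger_force: 30.3
```

```bash
python3 -c "
from h import *
c=cam('wrist','w12b.png');save(c,'w12b.json');to([.5776,-.1355,.195],-8.8)
def bore(f,r0=255,r1=305):
    h=cv2.cvtColor(cv2.imread('pics/'+f),cv2.COLOR_BGR2HSV);return h
for f in('w5.png','w12b.png'):
    e,m=disc(cv2.imread('pics/'+f),(282,280),75);print(f,e)
    k=(255-m);n,l,s,ce=cv2.connectedComponentsWithStats(k);print([(s[i].tolist(),ce[i].round(1)) for i in range(1,n) if 200<s[i][4]<3000])
"
```

```text
d tool [-0.2259  0.1443 -0.0004] yaw -8.8 rz 0.0 tilt z [-0.0011  0.     -1.    ]
w5.png ((282.3466491699219, 272.0491943359375), (84.5035400390625, 85.84220123291016), 3.3970654010772705)
[]
w12b.png ((294.2516784667969, 279.03497314453125), (104.59498596191406, 132.64639282226562), 3.8737499713897705)
[]
```

```bash
python3 -c "
from h import *
for f in('w5.png','w12b.png'):
    g=cv2.GaussianBlur(cv2.cvtColor(cv2.imread('pics/'+f),cv2.COLOR_BGR2GRAY),(3,3),0)
    print(f);print('row280 from 255',*g[280,255:312]);print('row284',*g[284,255:312]);print('col282 from 210',*g[210:325,282])
"
```

```text
w5.png
row280 from 255 84 84 84 82 82 82 83 83 83 82 80 79 78 76 71 66 63 62 62 62 62 63 63 64 65 65 64 64 64 64 62 62 63 64 63 63 62 60 60 62 66 73 77 79 80 81 82 82 82 82 81 81 81 81 80 80 80
row284 81 81 83 84 83 83 83 83 83 82 83 83 82 81 79 75 68 64 64 64 65 65 65 65 65 65 64 64 65 65 65 65 65 65 64 62 62 63 66 72 77 79 79 79 79 79 79 80 80 81 81 82 82 81 80 81 82
col282 from 210 139 139 140 137 131 114 85 68 66 68 69 69 69 69 68 68 69 69 67 65 64 62 62 63 65 65 65 64 65 66 70 78 86 87 84 82 81 81 81 80 80 81 82 81 81 81 81 80 80 80 79 79 78 77 76 76 83 105 128 137 137 138 138 138 134 114 81 63 61 62 64 65 65 64 64 64 64 65 66 68 73 81 85 85 84 82 80 80 80 80 81 82 83 84 85 85 84 84 83 85 107 146 163 160 153 142 136 135 134 134 134 133 132 131 127
w12b.png
row280 from 255 76 77 77 77 78 79 78 77 77 77 75 75 76 76 75 71 65 63 62 60 60 61 61 61 61 61 61 61 62 61 61 60 60 59 59 59 59 59 62 66 72 76 78 79 79 79 80 78 76 76 75 75 75 75 75 75 77
row284 77 76 76 77 77 77 77 77 78 79 79 79 79 79 79 78 77 76 74 72 69 65 64 64 62 62 61 60 59 60 61 61 62 64 67 69 71 74 76 78 77 76 76 77 76 76 78 78 77 79 79 78 77 77 77 75 74
col282 from 210 67 68 69 70 70 71 69 64 62 63 64 64 64 65 65 64 62 61 62 63 63 63 62 61 62 64 67 73 80 83 82 82 81 80 78 77 76 77 79 79 79 79 80 80 80 79 79 80 80 79 77 75 81 115 160 179 178 177 177 177 177 158 112 73 62 61 61 62 61 61 61 61 61 61 60 62 66 73 78 78 76 76 77 78 78 77 77 80 103 140 158 159 159 159 159 158 156 153 151 150 157 171 180 181 180 180 179 177 175 175 176 176 176 175 172
```

```bash
python3 - <<'E'
from h import *
c5,cb=[json.load(open(f)) for f in('w5.json','w12b.json')]
M=lambda c:R.from_quat(c['orientation']).inv()
# hole relative to camera, horizontal, resolved in tool axes (same yaw)
r=R.from_quat(ctrl.get_state()['tcp_rot']);t5=np.array([.572,-.1815,.1862])
s=ctrl.get_state();tb=s['eef_pos'];print(tb)
print(np.array(c5['xyz'])-t5,np.array(cb['xyz'])-tb)
for c,u,t,h in((c5,(282.35,278.7),t5,.0082),(cb,(282.6,274.6),tb,.0059)):
    z=c['xyz'][2]-.142+h
    print(r.inv().apply(onz(c,u,z)-np.array(c['xyz'])).round(4))
E
```

```text
[0.46955016 0.10978839 0.19476975]
[0.01242196 0.07545255 0.14222988] [0.01258757 0.07561566 0.14392153]
[-0.0765 -0.0002  0.1338]
[-0.0758  0.0007  0.1361]
```

inch_along:
  ticks: "-4 3 0 0 0 0 0.3 | -9 6 0 0 0 0 0.3 | -14 8 0 0 0 0 0.3 | -19 11 0 0 0 0 0.3 | -24 13.5 0.5 0 0 0 0.3 | -27.2 14.7 0.8 0 0 0 0.3 | -27.2 14.7 0.8 0 0 0 0.3 | -27.2 14.7 0.8 0 0 0 0.3"

```text
time: 12.7
eef_pos: [0.5728, -0.1806, 0.1853]
tcp_rot: [0.759, 0.651, -0.001, -0.002]
contact_force: [0.4, 0.0, -0.9]
opening: 0.416
finger_force: 30.3
```

```bash
python3 -c "
from h import *
c=cam('wrist','w13.png');save(c,'w13.json');st()
print(proj(c,[.5778,-.1377,.137]),proj(json.load(open('w5.json')),[.5778,-.1377,.137]))
a,b=[np.clip(cv2.imread('pics/'+f)[125:185,250:310].astype(float)*s,0,255).astype('uint8') for f,s in(('w5.png',2),('w13.png',1.5))]
d=[cv2.imread('pics/'+f)[240:300,250:310] for f in('w5.png','w13.png')]
cv2.imwrite('pics/z3.png',cv2.resize(np.vstack([np.hstack([a,d[0]]),np.hstack([b,d[1]])]),(600,600),interpolation=0))"
```

```text
12.75 [ 0.5731 -0.1803  0.1861] F [ 0.09  0.45 -1.54] op 0.421 ff 30.3
[[279.01058887 157.89126275]] [[279.95685341 155.81931291]]
```

View pics/z3.png

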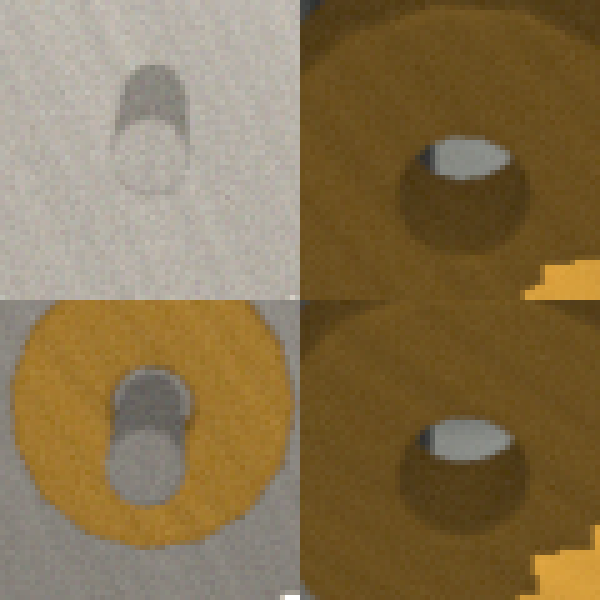

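The zoom shows the B view with the post top at (279.2,158.5) and the bore centred at (282.6,275), against (280.1,156.4) and (282.5,279) for the first weight. I'll apply that difference.

In the tool's units: 0.0438 m is 4.38, 0.033 m is 3.3.

inch_along:
  ticks: "4.38 -0.32 0.5 0 0 0 0.3 | 4.38 -0.32 3 0 0 0 0.3 | 4.38 -0.32 3.3 0 0 0 0.3 | 4.38 -0.32 3.7 0 0 0 0.3 | 4.38 -0.32 4.1 0 0 0 0.3 | 4.38 -0.32 4.5 0 0 0 0.3 | 4.38 -0.32 4.7 0 0 0 0.3 | 4.38 -0.32 4.7 0 0 0 0.3"

```text
time: 13.75
eef_pos: [0.5774, -0.1378, 0.1406]
tcp_rot: [0.759, 0.651, -0.0, -0.0]
contact_force: [0.8, 0.2, -0.5]
opening: 0.424
finger_force: 30.4
```

```bash
python3 -c "
from h import *
c=cam('wrist','w14.png')
g=cv2.cvtColor(cv2.imread('pics/w14.png'),cv2.COLOR_BGR2GRAY)
[print(r,*g[r,267:300]) for r in range(260,280)]"
```

```text
260 82 85 84 88 88 84 87 86 84 80 81 81 81 78 82 82 82 83 88 83 83 88 89 86 85 84 87 88 84 87 87 86 83
261 83 84 85 87 85 81 83 86 85 82 81 82 82 84 81 83 82 82 82 84 85 86 85 88 85 83 83 83 86 86 85 84 83
262 82 85 84 85 84 82 82 84 84 85 83 81 78 81 82 81 80 83 79 82 82 87 89 84 85 85 88 88 81 86 85 87 84
263 84 81 84 83 88 86 87 84 84 81 85 84 85 82 82 78 81 84 81 82 83 84 82 87 90 83 85 85 85 85 85 85 86
264 83 80 83 82 84 80 83 83 81 81 83 86 89 86 85 87 85 86 90 86 80 83 81 82 82 83 84 87 86 83 85 86 85
265 83 80 83 83 83 84 82 84 83 86 88 86 85 87 84 83 85 89 89 88 86 83 82 79 80 84 84 88 87 87 85 88 87
266 83 81 81 84 79 81 83 84 86 87 88 88 87 87 85 86 84 85 88 86 88 88 87 86 81 86 82 83 84 84 85 82 84
267 81 83 79 84 79 79 75 88 88 89 89 87 86 87 86 88 84 86 86 86 86 88 81 94 119 120 85 82 85 84 85 84 83
268 84 84 82 82 80 74 76 86 87 83 85 86 88 86 86 83 88 87 86 87 83 87 88 113 147 100 74 80 77 82 87 85 82
269 86 83 80 78 64 
[... 415 characters left out ...]
3 67 65 66 65 67 71 75 82 86 86 80 80 80 68 68 63 67 63 62 62 64 61 72 80 80 84 81
274 80 81 75 64 64 63 65 67 65 68 60 66 67 68 68 70 71 68 67 67 64 68 64 65 62 58 62 60 66 77 81 81 84
275 83 78 77 63 63 63 62 62 63 66 67 67 69 66 69 71 65 67 65 65 60 67 61 62 64 61 64 58 68 75 82 83 83
276 82 81 71 67 65 61 64 67 67 66 66 64 68 68 62 64 66 66 66 66 67 68 63 62 62 61 64 65 70 81 83 81 84
277 80 80 74 62 61 64 63 64 63 64 67 67 68 62 66 69 69 66 65 66 67 67 64 64 64 60 63 61 73 86 88 83 81
278 78 83 75 62 62 65 62 65 67 66 63 63 67 65 64 68 66 67 64 65 62 66 66 64 60 68 64 63 76 86 84 84 85
279 83 81 78 74 68 63 63 68 64 69 65 64 62 66 67 64 63 67 70 67 64 66 64 64 67 61 63 70 74 84 82 83 85
```

In the tool's units: -0.0005 m is -0.05, 0.008 m is 0.8.

inch_along:
  ticks: "0 -0.05 0 0 0 0 0.3 | 0 -0.05 0.4 0 0 0 0.3 | 0 -0.05 0.8 0 0 0 0.3 | 0 -0.05 0.8 0 0 0 0.3"

```text
time: 14.3
eef_pos: [0.5765, -0.1375, 0.132]
tcp_rot: [0.759, 0.651, -0.0, -0.001]
contact_force: [0.3, -0.4, -1.3]
opening: 0.424
finger_force: 30.4
```

```bash
python3 -c "
from h import *
c=cam('wrist','w15.png')
g=cv2.cvtColor(cv2.imread('pics/w15.png'),cv2.COLOR_BGR2GRAY)
[print(r,*g[r,267:300]) for r in range(264,288)]"
```

```text
264 81 79 80 81 84 84 83 80 80 79 82 75 70 69 70 66 71 70 66 69 75 78 80 82 83 86 84 85 84 86 86 86 86
265 82 81 81 81 84 81 80 79 71 73 70 67 70 68 68 72 71 72 67 64 68 67 76 72 79 83 85 84 85 85 86 85 85
266 80 84 83 84 78 79 84 96 68 68 67 69 69 67 69 72 77 76 72 72 69 71 64 68 75 79 82 84 84 85 81 82 85
267 84 83 77 80 82 85 111 127 73 70 71 74 73 80 84 85 84 84 84 83 79 78 75 65 70 74 79 83 85 87 86 87 86
268 81 84 83 78 79 81 111 140 81 67 70 81 84 84 91 86 88 83 82 83 84 84 81 78 65 67 75 79 81 82 85 86 85
269 83 85 80 80 66 64 68 75 73 73 77 82 88 87 85 86 86 84 85 84 86 89 87 81 71 64 66 73 82 82 85 88 84
270 85 80 82 75 59 61 64 64 67 84 83 87 92 87 87 86 91 85 86 83 87 88 87 84 80 71 65 63 77 80 82 81 82
271 81 84 83 75 63 60 61 64 78 87 88 90 84 85 85 87 84 84 84 87 87 88 87 84 84 79 70 65 74 83 82 82 83
272 84 80 77 66 60 62 67 70 78 86 89 87 86 85 85 84 86 87 85 89 87 88 86 85 83 82 71 62 73 79 80 80 83
273 82 84 74 53 60 
[... 825 characters left out ...]
7 65 65 68 67 77 84 86 88 85 87 85 80 82 86 88 85 87 79 73 67 74 80 85 84 84 83 87
282 85 81 82 81 82 74 67 68 69 66 66 74 81 89 87 84 84 84 90 86 86 81 75 71 68 69 77 81 82 80 81 83 82
283 82 81 84 83 79 77 75 68 70 68 70 70 72 70 76 87 87 84 80 78 74 70 70 66 70 75 79 81 79 84 82 80 80
284 80 80 84 83 81 87 83 78 69 67 67 64 69 67 68 67 68 65 68 68 67 68 72 75 80 85 85 82 81 81 84 82 80
285 84 81 84 84 80 82 82 86 79 73 71 70 69 68 70 67 68 67 71 67 68 74 77 84 86 82 83 81 82 82 82 81 83
286 85 87 81 81 81 81 87 81 81 84 78 74 75 71 67 70 68 66 74 74 75 82 86 83 86 83 85 82 82 81 78 80 82
287 82 81 85 85 83 83 87 83 87 85 86 86 83 86 83 80 83 83 85 82 86 85 81 86 81 82 86 83 79 82 82 81 81
```

Now the whole post top shows inside the bore, centred at about (283.5,275), so the weight is threaded. I'll lower it.

In the tool's units: 0.015 m is 1.5, 0.0003 m is 0.03.

inch_along:
  ticks: "0 0.03 0.5 0 0 0 0.3 | 0 0.03 1 0 0 0 0.3 | 0 0.03 1.5 0 0 0 0.3 | 0 0.03 1.5 0 0 0 0.3 | 0 0.03 1.5 0 0 0 0.3"

```text
time: 14.98
eef_pos: [0.5773, -0.1377, 0.1178]
tcp_rot: [0.759, 0.651, 0.0, 0.0]
contact_force: [0.1, -0.4, -0.6]
opening: 0.424
finger_force: 30.4
```

inch_along:
  ticks: "0 0 0.2 0 0 0 0.3 | 0 0 0.4 0 0 0 0.3 | 0 0 0.6 0 0 0 0.3 | 0 0 0.8 0 0 0 0.3 | 0 0 0.8 0 0 0 0.3 | 0 0 0.8 0 0 0 0.3"

```text
time: 15.72
eef_pos: [0.5773, -0.1377, 0.1098]
tcp_rot: [0.759, 0.651, 0.0, 0.0]
contact_force: [0.1, 0.0, -1.4]
opening: 0.417
finger_force: 30.4
```

inch_along:
  ticks: "0 0 0.1 0 0 0 0.3 | 0 0 0.2 0 0 0 0.3 | 0 0 0.3 0 0 0 0.3 | 0 0 0.3 0 0 0 0.3"

```text
time: 16.23
eef_pos: [0.5773, -0.1377, 0.1067]
tcp_rot: [0.759, 0.651, 0.0, 0.0]
contact_force: [0.5, -0.4, -0.2]
opening: 0.423
finger_force: 30.4
```

inch_along:
  ticks: "0 0 0.2 0 0 0 0.3 | 0 0 0.3 0 0 0 0.3 | 0 0 0.3 0 0 0 0.3"

```text
time: 16.6
eef_pos: [0.5773, -0.1377, 0.1038]
tcp_rot: [0.759, 0.651, 0.0, 0.0]
contact_force: [-0.3, 0.0, 0.4]
opening: 0.419
finger_force: 30.4
```

In the tool's units: -0.09 m is -9, -0.05 m is -5.

inch_along:
  ticks: "0 0 0 0 0 0 0.5 | 0 0 0 0 0 0 0.65 | 0 0 -1 0 0 0 0.65 | 0 0 -5 0 0 0 0.65 | 0 0 -9 0 0 0 0.65 | 0 0 -9 0 0 0 0.65 | 0 0 -9 0 0 0 0.65 | 0 0 -9 0 0 0 0.65"

```text
time: 17.6
eef_pos: [0.5763, -0.1373, 0.192]
tcp_rot: [0.759, 0.651, -0.001, -0.001]
contact_force: [-0.4, -0.5, -0.5]
opening: 0.649
finger_force: 0.0
```

```bash
python3 - <<'E'
from h import *
st();c=cam('wrist','w16.png');g=cam('side','s3.png');w=cam('top','t3.png')
# plate height from its apparent size: compare w10 (1 weight) and w16
for f in('w10.png','w16.png'):
    h=cv2.cvtColor(cv2.imread('pics/'+f),cv2.COLOR_BGR2HSV)
    g=cv2.cvtColor(cv2.imread('pics/'+f),cv2.COLOR_BGR2GRAY)
    e,m=disc(cv2.imread('pics/'+f),(277,205),45);print(f,e)
# dial region in side view: red / green pixels
for f in('side0.png','s2.png','s3.png'):
    h=cv2.cvtColor(cv2.imread('pics/'+f)[190:232,300:365],cv2.COLOR_BGR2HSV)
    rd=((h[...,0]<8)|(h[...,0]>172))&(h[...,1]>120)&(h[...,2]>60);gr=(h[...,0]>40)&(h[...,0]<85)&(h[...,1]>70)
    for n,m in(('red',rd),('green',gr)):
        y,x=np.nonzero(m);print(f,n,len(x),(x.mean()+300,y.mean()+190,x.min()+300,x.max()+300) if len(x) else '')
E
```

```text
17.6 [ 0.5763 -0.1373  0.192 ] F [-0.41 -0.51 -0.49] op 0.649 ff 0.0
w10.png ((275.993896484375, 202.1402130126953), (50.00000762939453, 51.64411544799805), 178.6373291015625)
w16.png ((284.17059326171875, 205.5127716064453), (53.26494598388672, 61.68218994140625), 179.515625)
side0.png red 3 (np.float64(339.0), np.float64(216.0), np.int64(338), np.int64(340))
side0.png green 24 (np.float64(333.625), np.float64(208.79166666666666), np.int64(330), np.int64(337))
s2.png red 3 (np.float64(339.0), np.float64(216.0), np.int64(338), np.int64(340))
s2.png green 25 (np.float64(333.48), np.float64(208.8), np.int64(330), np.int64(337))
s3.png red 1 (np.float64(335.0), np.float64(214.0), np.int64(335), np.int64(335))
s3.png green 23 (np.float64(333.52173913043475), np.float64(208.69565217391303), np.int64(330), np.int64(337))
```

```bash
python3 - <<'E'
from h import *
cam('side','s4.png')
def ch(p):
    b,g,r=map(int,p)
    if r>g+35 and r>b+35:return 'R' if g<r*.6 else 'r'
    if g>r+12 and g>b+8:return 'G'
    v=(r+g+b)//3
    return '#' if v<60 else '+' if v<100 else '.' if v<150 else ' '
for f in('s2.png','s4.png'):
    a=cv2.imread('pics/'+f);print(f)
    for y in range(196,226):print(y,''.join(ch(a[y,x]) for x in range(314,362)))
# plate sink: track plate rim patch s2->s4 against a fixed-housing patch
A,B=[cv2.cvtColor(cv2.imread('pics/'+f),cv2.COLOR_BGR2GRAY) for f in('s2.png','s4.png')]
for f,I in(('side0',cv2.imread('pics/side0.png',0)),('s2',A),('s4',B)):
    for x in(284,288,302,306):print(f,x,*I[185:222,x])
E
```

```text
s2.png
196 .....++.......         rrrrrrr r+. rrrrrrrrr    
197 +++++++...   .....r    rrrrrrrrr+.rrrrrrrrrr    
198 r....++..............  r   rrrrr+.rrrrrrrrrrrrrr
199 r   r+++.......   .....r      r++.rrrrrrrrrrrrrr
200 . rrrr+.......... ...... rr   r++#++..rrrrrrrrrr
201 ... rr.  .......... ...... rrrr+++++++#++.rrrrrr
202 .....++..   ..++.......   ... .++++++++++++#++..
203     .++....   ..........    .....++####+++++++++
204     ..+.......  ..........    .....++++++#++++++
205     ..+....#+++.   ..........    ....+++++++++++
206 ..  ..........+GG..  ..........     ...+++++++++
207  .. ............GGGG.   ........    .....+++++++
208 ... .+..........GGGGGG.   ................++++++
209     .+..........GGGGGGGGG.   ........... .++++++
210 .   ..............+GGGGG+...   .++........++++++
211      .................GG..+...   .....+..+++++++
212       .................G....+....  ++++..+....++
213        .+..........................++++.+.rrr r+
214 ..    ..#++...............rr.......++++++rrrrrrr
215 ..    ..#++++.............R........++++++r      
216       ..++++++++.........R...
[... 3108 characters left out ...]
6 208 210 207 197 196 196 196 195 194 197 192 197 198 199 197 199 159 127 150 155 156 156 155 154 149 148 150 151 151 152 151 150 151 151
s4 284 222 221 216 221 226 225 189 80 92 97 97 96 96 98 99 97 96 98 92 95 161 162 153 63 66 73 73 72 73 72 72 72 72 66 76 156 144
s4 288 222 226 213 188 100 86 90 91 86 79 75 84 84 83 82 80 86 90 107 207 199 200 202 202 167 59 71 72 72 73 73 74 72 72 67 76 156
s4 302 212 207 206 212 205 192 189 157 146 128 134 166 164 161 162 185 206 201 199 195 196 199 200 195 148 0 8 12 44 77 76 125 159 154 150 148 150
s4 306 210 215 207 209 210 224 235 161 197 203 197 197 196 195 198 195 198 201 201 201 201 158 128 152 152 116 158 154 153 153 152 150 151 152 152 151 151
```

```bash
python3 - <<'E'
from h import *
c=cam('side','s5.png')
p=np.array([.578,-.1375,.086]);q=proj(c,[p,p-[0,0,.01]]);print(q[1]-q[0])
A,B,C=[cv2.imread('pics/%s.png'%f,0).astype(float) for f in('side0','s2','s5')]
# local rim shift: subpixel crossing of each column, plate rim from bright to dark
def cross(I,x,lo):
    col=I[lo:lo+14,x];k=np.argmin(np.diff(col));m=(col[max(k-2,0)]+col[min(k+3,13)])/2
    for i in range(max(k-2,0),13):
        if col[i]>=m>col[i+1]:return lo+i+(col[i]-m)/(col[i]-col[i+1])
for x in range(284,304,2):print(x,[cross(I,x,201) for I in(A,B,C)])
E
```

```text
[-0.00742257  2.72891831]
284 [np.float64(205.05844155844156), np.float64(205.36046511627907), np.float64(207.41477272727272)]
286 [np.float64(206.15882352941176), np.float64(206.17391304347825), np.float64(208.12777777777777)]
288 [np.float64(207.25520833333334), np.float64(207.24271844660194), np.float64(209.26146788990826)]
290 [np.float64(207.78181818181818), np.float64(207.76666666666668), np.float64(209.60546875)]
292 [np.float64(208.36153846153846), np.float64(208.34965034965035), np.float64(210.37581699346404)]
294 [np.float64(208.77380952380952), np.float64(208.76842105263157), np.float64(210.4561403508772)]
296 [np.float64(208.70224719101122), np.float64(208.69565217391303), np.float64(210.4689265536723)]
298 [np.float64(210.31720430107526), np.float64(210.29207920792078), np.float64(210.39655172413794)]
300 [np.float64(207.71), np.float64(207.71100917431193), np.float64(209.54848484848486)]
302 [np.float64(207.21008403361344), np.float64(207.23529411764707), np.float64(209.28231292517006)]
```

Side-view rim tracking says the plate has sunk about 7 mm, and the needle tip at (336,211) appears to be inside the green's edge at about (337,212). I'll let it settle and measure again, including whether the plate shifted sideways.

inch_along:
  ticks: "3 0 -4 0 0 0 0.65 | 5 0 -5 0 0 0 0.65 | 5 0 -5 0 0 0 0.65 | 5 0 -5 0 0 0 0.65 | 5 0 -5 0 0 0 0.65 | 5 0 -5 0 0 0 0.65 | 5 0 -5 0 0 0 0.65"
  quiet: true

```text
ok
```

```bash
python3 - <<'E'
from h import *
L=[cam('side','s%d.png'%i) for i in(6,7,8)];c=L[0]
B=cv2.imread('pics/s2.png',0).astype(float);C=np.mean([cv2.imread('pics/s%d.png'%i,0) for i in(6,7,8)],axis=0)
p=np.array([.578,-.1375,.086]);print(proj(c,[p+[.001,0,0],p+[0,.001,0],p-[0,0,.001]])-proj(c,p))
def edge(I,x,lo,n,axis=0):
    v=I[lo:lo+n,x] if axis==0 else I[x,lo:lo+n]
    v=cv2.resize(v.reshape(-1,1),None,fx=1,fy=20,interpolation=cv2.INTER_CUBIC).ravel()
    d=np.abs(np.diff(v));k=d.argmax();w=d[max(k-30,0):k+31];return lo+(np.arange(max(k-30,0),max(k-30,0)+len(w))*w).sum()/w.sum()/20
d=[edge(C,x,202,11)-edge(B,x,200,11) for x in range(283,304)];print(np.round(d,2),np.median(d))
# post shift: horizontal position of post in rows above the plate
for nm,I in(('s2',B),('now',C)):
    print(nm);[print(y,*I[y,286:306].astype(int)) for y in range(176,192,3)]
# template match in colour for dial tip: redness
for f in('s2','s8'):
    a=cv2.imread('pics/%s.png'%f).astype(int);r=a[...,2]-a[...,1];g=a[...,1]-a[...,2]
    print(f);[print(y,*r[y,328:345]) for y in range(207,217)]
E
```

```text
[[ 0.13031457 -0.28785486]
 [-0.3881383  -0.09712459]
 [-0.00074607  0.27429269]]
[ 1.89  2.11  6.   -3.55  2.1   2.06  2.01  1.9   2.08  2.07  1.88  2.09
  2.02  2.02  8.96  9.13  2.36  1.97  1.97  2.06  2.01] 2.059540292751791
s2
176 114 114 111 108 108 107 109 115 122 117 118 111 97 86 78 72 72 72 71 76
179 106 105 106 107 107 102 111 166 211 164 95 109 90 95 98 102 104 107 112 118
182 208 209 210 214 223 200 159 131 145 192 218 246 251 252 250 190 96 106 111 106
185 219 220 222 229 210 188 184 114 81 86 173 248 253 241 214 209 209 211 210 210
188 127 79 81 111 170 201 177 112 87 94 132 177 188 191 195 195 196 205 211 211
191 97 93 87 85 80 77 96 107 90 95 132 177 187 184 183 173 178 199 198 196
now
176 109 109 107 106 105 103 105 112 118 114 113 108 92 82 74 69 70 70 69 71
179 102 102 102 103 101 99 108 159 204 161 91 105 85 91 96 99 103 103 108 113
182 202 205 205 207 217 192 167 192 175 193 240 247 246 249 245 185 93 102 110 102
185 212 213 214 220 199 178 168 144 184 179 176 228 252 238 210 204 204 205 204 203
188 218 220 201 176 183 187 165 109 84 89 128 171 181 178 177 188 2
[... 331 characters left out ...]
3 7 -10 -34 -42 -7 8 5 7 7 8 5
212 5 6 6 6 6 7 10 11 1 -13 1 7 4 4 4 5 7
213 6 7 6 6 6 6 8 7 7 9 7 4 8 10 3 6 6
214 6 6 6 7 7 6 6 6 7 6 4 3 49 55 2 4 6
215 5 7 7 6 6 6 6 6 5 6 4 31 50 10 4 5 5
216 -2 2 5 7 7 7 6 6 5 4 23 52 19 2 6 7 6
s8
207 9 7 -45 -61 -70 -40 12 10 0 4 2 0 -2 -1 0 0 -2
208 9 -2 -50 -49 -49 -40 -33 -20 2 10 4 5 3 -2 -2 0 -1
209 8 -1 -20 -29 -41 -52 -52 -54 -47 -34 -13 8 6 3 0 0 -1
210 6 8 11 5 -10 -27 -35 -38 -44 -43 -9 0 8 8 5 0 5
211 6 6 7 9 9 12 3 17 37 -31 -7 8 4 6 6 7 5
212 6 5 7 5 6 7 4 38 39 -20 0 7 5 6 5 5 7
213 5 5 6 7 6 5 10 47 34 5 7 6 6 4 5 6 6
214 5 6 5 6 6 3 23 47 14 4 6 7 6 6 7 6 6
215 6 5 6 6 5 4 15 17 4 4 6 5 7 5 7 6 6
216 -1 2 6 7 6 4 3 3 5 5 6 6 6 5 5 6 6
```

The settled sink is about 7.5 mm (2.04 px), with no sideways shift. The red tip overlaps the green, with green still showing on its outer side. A third weight would bring the sink to about 17.5 mm, with less margin, so I'll stop at two and hand in.

```bash
python3 -c "
from plant import ctrl
print(ctrl.sign_off())"
```

```text
the job is handed in; nothing more can be done
None
```

I handed in with two weights threaded on the post and let go, and the pointer at rest just inside the green: about 7.5 mm sunk by side-camera measurement, with the green limit at 6 mm. No verdict came back after sign-off.

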